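# Level, lock and load the tilting tray

## Task

Press the yellow tab to swing the blue tray down level against its stop, then push the red-headed lock pin fully in so that the tray cannot tip. Then lift the finned aluminium housing over the tray's yellow-edged front lip and set it down gently (do not let it fall in) so that it stands flat and upright on the tray floor behind the lip, and let go. Leave the orange cover, the black terminal block and the bolt bin where they are.

Things in the scene. Friction and masses are not known exactly. Their poses are not given: they have to be found in the camera images.
- tray (a joint): Tilt of the blue tray about its trunnion axis, rad: 0 = level against the stop, positive = front (tab and lip side) raised; starts at 0.35 to 0.65, limit 0.75. It stays where it is left; about 5 N downward on the tab turns it. The axis is horizontal, along the y axis of bay_floor, and passes through that point, 105 mm above the table.
- bay_floor (a point): Centre of the tray's inner floor (top surface), on the trunnion axis; tilts with the tray. x points to the rear wall, y to the lock-pin side, z up out of the tray; level, its -x faces the robot roughly. Inside the tray is 124 mm in x by 170 mm in y. Walls are 6 mm thick: front lip (at -x, yellow edge) 37 mm high, sides 35 mm, rear wall 50 mm. The tray hangs between two uprights (y = +-117 mm, 14 mm thick, tops 17 mm above the axis) on a fixed base plate 230 x 270 mm.
- tab_top (a point): Centre of pressing on the yellow tab, on its top face, 105 mm in front (-x) of bay_floor and flush with the floor; turns with the tray, same axes. The tab is 80 mm wide (y), 6 mm thick, and stands out 60 mm in front of the lip (to 128 mm from the axis).
- lockpin (a joint): How far the lock pin is pushed in, m: 0 = out, 0.020 = fully in. It sits in the stand's upright on the +y side of the tray, slides with about 2 N of friction and stays where left. Its 10 mm pin enters a 13 mm hole in the tray's side only when the tray is level; otherwise it is blocked after about 5 mm.
- pin_face (a point): Centre of the outer (flat) face of the red pin head, a disc 30 mm across and 15 mm thick, axis level, at the trunnion height, 105 mm above the table. Pushing it along its own -y (towards the tray) drives the pin in. Pin out, the face is 177 mm from the tray's middle in y, and 50 mm in front (-x) of the axis.
- housing_mid (a point): Centre (half-way up) of the loose finned aluminium housing, 100 mm (x) x 46 mm (y) x 62 mm high (z up), about 0.4 kg, standing upright on the table with its centre at 31 mm height. Grip it across the 46 mm width.
- cover: Orange plastic cover, 70 x 44 x 44 mm high, origin under its centre. Bystander.
- terminal: Black terminal block with brass discs on top, 60 x 40 x 46 mm high, origin under its centre. Bystander.
- boltbin: Black open bin of bolts, 90 x 130 x 50 mm high, origin under its centre. Bystander.

How it is judged:
By the outcome, as a careful person would: the job done as asked, in the order asked, and still so for the second after the job is handed in, with the robot touching nothing.
It also fails if it takes over 58 s, if anything falls off the work surface, if the arm or the gripper's body presses on something with over 40 N, if the wrist force passes 120 N, or if a joint passes its speed limit or range.

## Robot

A 6-joint arm with a two-finger parallel gripper is mounted at the origin on the work surface. World frame = base frame: x ahead of the robot, y to its left, z up, the work surface at z = 0. Lengths are in m, angles in rad, forces in N, time in s.
With the tool pointing down it reaches from about 0.375 to 0.975 m from the base axis. Payload 3.8 kg.
Tool frame: the origin (TCP) lies on the centre line of the jaws, within the pads' length; the fingertips stand 14 mm ahead of it and the grasp point (between the pads) lies 5 mm behind it; z points along the fingers, x is the direction in which the jaws open and shut, and the axes are right-handed (so a half turn about z gives the same grasp; the last joint's range is limited). The gripper opens to 85 mm and grips with 20 to 120 N. Pads are 22 mm wide; open, the fingers measure 114 mm over their backs; the gripper's body (76 mm by 85 mm) begins 54 mm behind the grasp point. The pads swing forward as they close: fully open they stand 13 mm farther back than shut.
Start: joints at [-1.231, 0.264, 1.604, -0, 1.274, -0.037], TCP at [0.248, -0.628, 0.245] pointing down, gripper open.
Joint ranges: [-2.63, 2.63], [-0.94, 2.18], [0.31, 2.57], [-1.31, 4.45], [0, 2.66], [-2.55, 2.55]. Speed limits (rad/s): [2.57, 2.57, 3.14, 3.14, 3.14, 3.14].

## Interface

Orientations are given as a rotation vector (axis times angle).
In Python, from workcell import bot gives the robot as it stands. The module is installed in compiled form; this text tells all that it offers.
- The arm moves only by the tool arm_command, never from a script. Its argument "steps" is one flat list of numbers, 7 for each row, row after row: the shift along the tool's x, y, z in units of 30 mm (1.0 is 30 mm), then the turn, a rotation vector about the tool's x, y, z in units of 6 degrees (1.0 is 6 degrees), then the opening, from 0 (shut) to 1 (fully open). In form: [tx, ty, tz, ax, ay, az, fingers, tx, ty, tz, ax, ay, az, fingers, ...]. A call has 1 to 10 rows; each row shifts and turns the commanded pose from where the row before left it, along the tool's axes as they then stand; what a row does not reach is not made up. A row lasts 1/8 s, in which the tool goes at most 62.5 mm and 10.7 degrees, less where a joint would pass 70% of its speed; a pose out of reach is approached as far as the arm can. A call is refused whole if a number of a shift passes 1 or a number of a turn 1, either way. A call with a gripper value outside its range is refused whole. The fingers move at their own pace and stop on an object; "squeeze" is the grip in N (left out, the last holds). Time passes only in rows, so rows that do not move let the fingers close. It gives the time, the measured TCP pose, the force and the opening at its end, in the units of the state.
- bot.read_state(): the state, without advancing time (a new reading comes with each control period).
- bot.read_camera(name): name is "side" or "top" or "wrist"; returns a dict with "img" (384x512x3 uint8, red, green, blue), "camera_matrix" (3x3 intrinsics, pixels), "pose" (4x4, takes a point from camera to world coordinates); the wrist camera has in their place "T_tool_cam" (4x4, takes a point from camera to tool coordinates, whose origin is the TCP and whose axes are the tool frame's). Camera axes: x right, y down, z forward; pixel columns grow to the right and rows downward; lengths in m; the calibration is good to about 2 mm. A picture is of the moment at which its call begins: read the wrist's pose just before it. There is no depth.
- bot.finish_job(): hands the job in, once; it reports no verdict.
The state is a dict: "time": time; "q": joint angles; "joint_vel": joint speeds; "joint_torque": joint torques, N m; "tool_pos": TCP position; "tcp_rot": TCP orientation; "wrist_force": force on the tool from outside, world axes, zero at the start; "torque": the same for the moment, N m; "width": opening from 0.0 (shut) to 1.0 (fully open).
Only numpy, scipy, OpenCV 4.12 (cv2) and the standard library are available. Lean on these libraries where they do the work, as an engineer would, in place of code of your own. Each camera call takes 0.05 s, during which the arm holds its last target.

## Working session

There is one attempt and no reset: what is moved stays moved. The work goes in short steps, Python scripts to look and compute and a tool call to move; the robot and the scene stay as the last step left them, time stands still between calls to the robot, and variables do not carry over. Pictures are saved under pics/ and viewed, and the job is handed in when it is done.

Besides the shell and the picture viewer there is one more tool, called after "Call:" in YAML: its name, and indented under it one key for each argument. arm_command: Moves the arm, as the interface text tells. Its arguments: {"type":"object","properties":{"steps":{"type":"array","items":{"type":"number"}},"squeeze":{"type":"number"}},"required":["steps"]}

```bash
mkdir -p pics; cat > h.py <<'E'
import numpy as np, cv2
from workcell import bot
from scipy.spatial.transform import Rotation as R
def snap(n,f):
    c=bot.read_camera(n); cv2.imwrite('pics/'+f,c['img'][:,:,::-1]); np.savez('pics/'+f[:-4]+'.npz',**{k:v for k,v in c.items()}); return c
def ray(c,uv):
    K=np.array(c['camera_matrix']);P=np.array(c['pose'])
    d=P[:3,:3]@np.linalg.solve(K,[uv[0],uv[1],1.]); return P[:3,3],d
def onz(c,uv,z):
    o,d=ray(c,uv); return o+d*(z-o[2])/d[2]
def proj(c,p):
    P=np.linalg.inv(np.array(c['pose'])); q=np.array(c['camera_matrix'])@(P[:3,:3]@np.array(p)+P[:3,3]); return q[:2]/q[2]
E
python3 - <<'E'
from h import *
np.set_printoptions(precision=4,suppress=True)
print(bot.read_state())
for n in ['side','top','wrist']:
    c=snap(n,n+'0.png'); print(n,c['camera_matrix'],c.get('pose',c.get('T_tool_cam')))
E
```

```text
{'time': 0.0, 'q': array([-1.2309,  0.2647,  1.6054,  0.    ,  1.2737, -0.0369]), 'joint_vel': array([0.0012, 0.0008, 0.0008, 0.0008, 0.0014, 0.0001]), 'joint_torque': array([  0.0015, -51.5106, -36.7307,  -0.0002,   0.0127,  -0.    ]), 'tool_pos': array([ 0.2481, -0.627 ,  0.244 ]), 'tcp_rot': array([-2.5971,  1.7653,  0.0028]), 'wrist_force': array([-0.7411,  0.1356,  0.1611]), 'torque': array([-0.0223, -0.0783,  0.0491]), 'width': 0.9984362601028669}
side [[484.8313   0.     252.5976]
 [  0.     484.8313 195.6161]
 [  0.       0.       1.    ]] [[-0.9439 -0.2171  0.2489  0.2994]
 [-0.3302  0.608  -0.722   0.9625]
 [ 0.0054 -0.7636 -0.6456  0.9494]
 [ 0.      0.      0.      1.    ]]
top [[384.0627   0.     254.5254]
 [  0.     384.0627 193.421 ]
 [  0.       0.       1.    ]] [[-0.0269 -0.9937  0.1087  0.5268]
 [-0.9996  0.0258 -0.0116  0.0026]
 [ 0.0087 -0.109  -0.994   1.0975]
 [ 0.      0.      0.      1.    ]]
wrist [[325.4433   0.     251.6069]
 [  0.     325.4433 192.9333]
 [  0.       0.       1.    ]] [[ 1.      0.0003  0.0007  0.0016]
 [-0.0005  0.9543  0.2988 -0.0772]
 [-0.0006 -0.2988  0.9543 -0.1284]
 [ 0.      0.      0.      1.    ]]
```

View pics/side0.png

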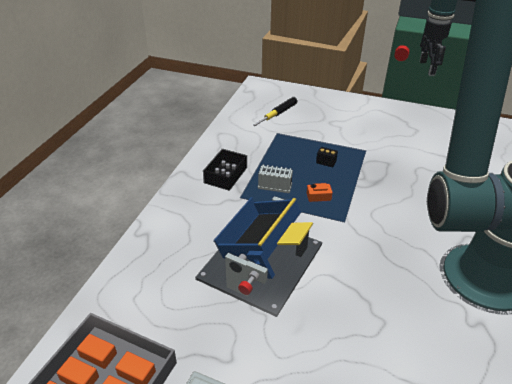

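View pics/top0.png

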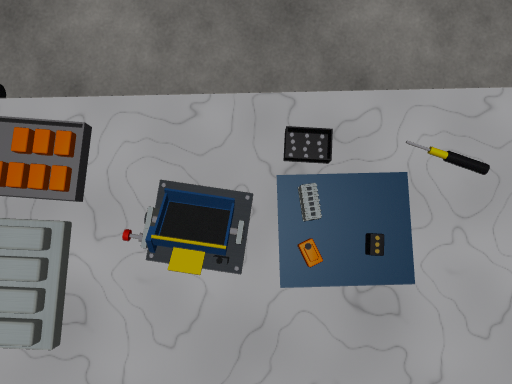

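View pics/wrist0.png

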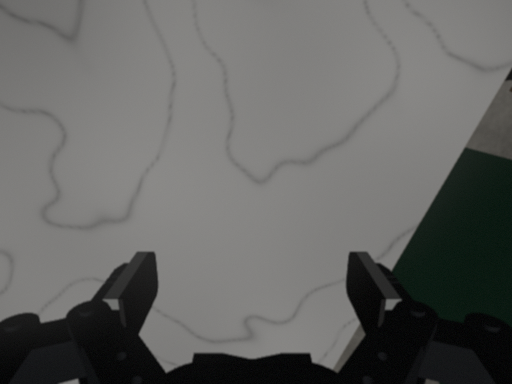

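```bash
python3 - <<'E'
import cv2
t=cv2.imread('pics/top0.png'); s=cv2.imread('pics/side0.png')
cv2.imwrite('pics/t1.png',cv2.resize(t[165:290,110:270],None,fx=5,fy=4.8*1.0,interpolation=2)[:600])
cv2.imwrite('pics/t2.png',cv2.resize(t[170:270,280:400],None,fx=6,fy=6,interpolation=2))
cv2.imwrite('pics/s1.png',cv2.resize(s[135:315,190:380],None,fx=3.3,fy=3.3,interpolation=2))
E
```

```text
(no output)
```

View pics/t1.png

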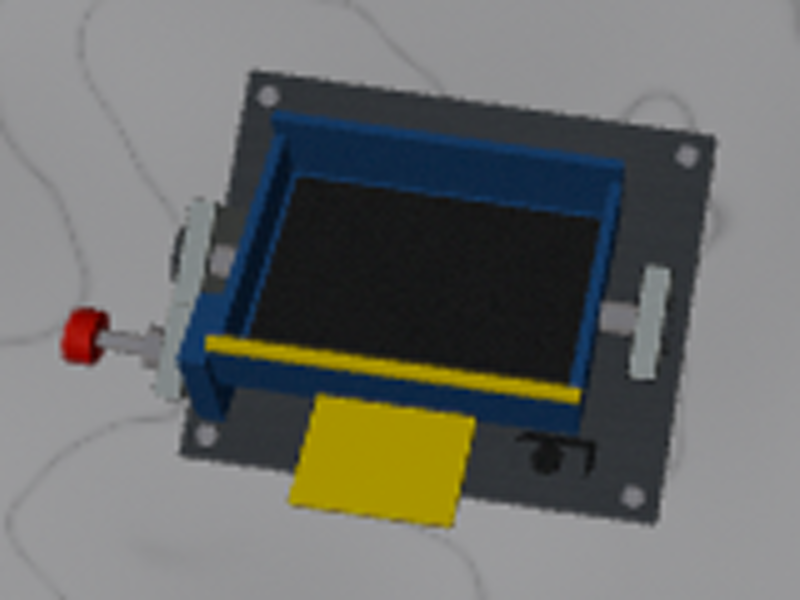

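View pics/t2.png

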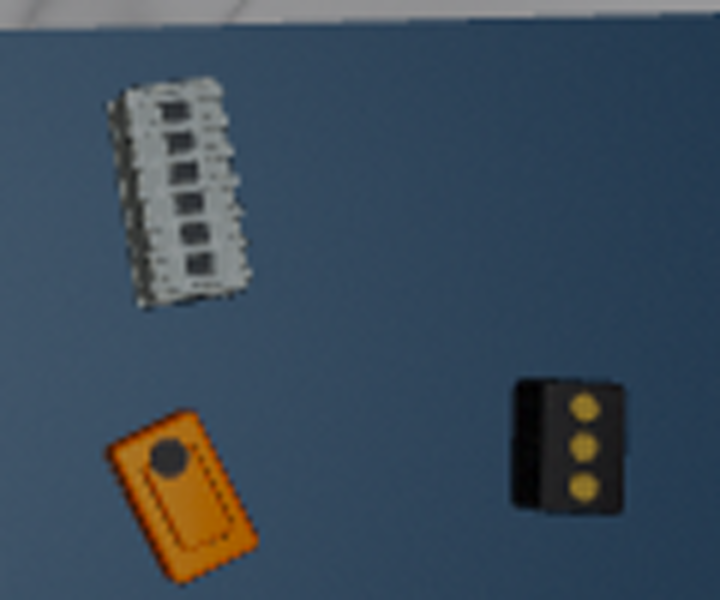

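View pics/s1.png

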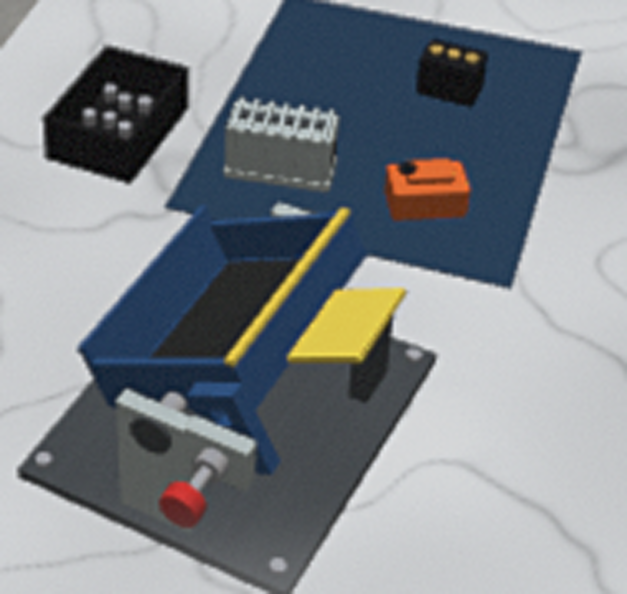

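```bash
cat >> h.py <<'E'
def load(f): return dict(np.load('pics/'+f+'.npz'))
def Z(p,off,sc): return (off[0]+(p[0]+.5)/sc[0]-.5,off[1]+(p[1]+.5)/sc[1]-.5)
E
python3 - <<'E'
from h import *
np.set_printoptions(precision=4,suppress=True)
t=load('top0');s=load('side0')
z1=lambda p:Z(p,(110,165),(5,4.8)); z2=lambda p:Z(p,(280,170),(6,6)); z3=lambda p:Z(p,(190,135),(3.3,3.3))
for p in [(250,71),(715,135),(657,523),(180,457)]: print('plate',onz(t,z1(p),.01))
for p in [(20,472),(290,595),(437,355)]: print('plate side',onz(s,z3(p),.01))
a=onz(t,z1((222,262)),.115);b=onz(t,z1((618,317)),.115); d=a-b; print('shaft',a,b,np.arctan2(-d[0],d[1]))
for p in [(190,198),(215,200),(158,397),(182,400),(645,266),(670,266),(630,378),(657,380)]: print('upr',onz(t,z1(p),.122))
print('pin face', onz(t,z1((67,338)),.105), onz(s,z3((178,508)),.105))
H=[onz(t,z2(p),.062) for p in [(125,92),(215,78),(248,290),(150,304)]];print('H',np.array(H),np.mean(H,0))
H=[onz(s,z3(p),.0) for p in [(224,178),(333,190)]];print('Hside',np.array(H))
# shaft center midpoint of tab
for im,c in(('top0',t),('side0',s)):
    hsv=cv2.cvtColor(cv2.imread(f'pics/{im}.png'),cv2.COLOR_BGR2HSV)
    m=cv2.inRange(hsv,(22,150,80),(35,255,255)); n,l,st,ce=cv2.connectedComponentsWithStats(m)
    for i in range(1,n):
        if st[i,4]>40: 
            pts=np.argwhere(l==i)[:,::-1].astype(np.float32); print(im,st[i],ce[i],cv2.boxPoints(cv2.minAreaRect(pts)).round(1).tolist())
E
```

```text
plate [0.6931 0.2597 0.01  ]
plate [ 0.6479 -0.0046  0.01  ]
plate [0.4224 0.0337 0.01  ]
plate [0.4675 0.2987 0.01  ]
plate side [0.6905 0.2596 0.01  ]
plate side [0.465  0.2982 0.01  ]
plate side [0.4207 0.0328 0.01  ]
shaft [0.5749 0.2491 0.115 ] [0.5404 0.048  0.115 ] -0.1697843495319674
upr [0.6088 0.2636 0.122 ]
upr [0.6074 0.251  0.122 ]
upr [0.5049 0.2793 0.122 ]
upr [0.503  0.2673 0.122 ]
upr [0.5668 0.0335 0.122 ]
upr [0.5664 0.0208 0.122 ]
upr [0.5083 0.0423 0.122 ]
upr [0.5069 0.0288 0.122 ]
pin face [0.537  0.3308 0.105 ] [0.539  0.3238 0.105 ]
H [[ 0.6601 -0.1349  0.062 ]
 [ 0.6655 -0.1761  0.062 ]
 [ 0.569  -0.1867  0.062 ]
 [ 0.5639 -0.1423  0.062 ]] [ 0.6146 -0.16    0.062 ]
Hside [[ 0.6622 -0.136   0.    ]
 [ 0.5613 -0.1534  0.    ]]
top0 [429 147  19  12 133] [438.3985 152.5263] [[428.70001220703125, 152.89999389648438], [431.1000061035156, 146.0], [448.3999938964844, 152.1999969482422], [445.8999938964844, 159.0]]
top0 [151 235  75  14 274] [188.0036 241.365 ] [[150.60000610351562, 237.60000610351562], [151.1999969482422, 234.0], [225.39999389648438, 245.10000610351562], [224.89999389648438, 248.6999969482422]]
top0 [168 247  37  28 774] [186.2145 260.5491] [[167.5, 269.6000061035156], [170.89999389648438, 246.3000030517578], [204.6999969482422, 251.39999389648438], [201.1999969482422, 274.6000061035156]]
side0 [266 109  12  11  53] [271.8491 113.6604] [[264.3999938964844, 114.30000305175781], [275.1000061035156, 108.4000015258789], [277.70001220703125, 113.0999984741211], [267.0, 119.0]]
side0 [259 198  37  48 171] [275.7602 222.0819] [[257.5, 243.10000610351562], [293.0, 197.1999969482422], [295.6000061035156, 199.3000030517578], [260.20001220703125, 245.10000610351562]]
side0 [277 223  35  22 490] [294.5959 233.7633] [[276.79998779296875, 243.1999969482422], [296.70001220703125, 213.5], [312.6000061035156, 224.10000610351562], [292.79998779296875, 253.8000030517578]]
```

```bash
cat >> h.py <<'E'
YAW=-0.17; ORG=np.array([.557,.147,.105])
BX=np.array([np.cos(YAW),np.sin(YAW),0]);BY=np.array([-np.sin(YAW),np.cos(YAW),0]);BZ=np.array([0,0,1.])
def bay(x,y,z): return ORG+x*BX+y*BY+z*BZ
def Rdown(yaw):
    x=np.array([np.cos(yaw),np.sin(yaw),0]);z=np.array([0,0,-1.]);return np.stack([x,np.cross(z,x),z],1)
def plan(wps,grip,v=0.95):
    """wps: list of (pos,yaw,[maxrow mm]); prints rows from the measured pose"""
    s=bot.read_state();p=s['tool_pos'].copy();M=R.from_rotvec(s['tcp_rot']).as_matrix();out=[]
    for w in wps:
        tp=np.array(w[0]);TM=Rdown(w[1]);vv=w[2]/30 if len(w)>2 else v
        rv=R.from_matrix(M.T@TM).as_rotvec(); n=int(np.ceil(max(np.linalg.norm(tp-p)/.03/vv,np.abs(rv).max()/np.radians(6)/.95,1)))
        for k in range(n):
            d=(M.T@(tp-p))/(n-k)/.03; r=R.from_matrix(M.T@TM).as_rotvec()/(n-k)/np.radians(6)
            d=d.round(2);r=r.round(2); out.append([*d,*r,grip]); p=p+M@d*.03; M=M@R.from_rotvec(r*np.radians(6)).as_matrix()
    for i in range(0,len(out),10): print('['+', '.join(f'{x:g}' for row in out[i:i+10] for x in row)+']\n')
E
python3 - <<'E'
from h import *
np.set_printoptions(precision=4,suppress=True)
t=load('top0');s=load('side0')
def tri(a,b):
    o1,d1=ray(t,a);o2,d2=ray(s,b);A=np.stack([d1,-d2],1);x=np.linalg.lstsq(A,o2-o1,rcond=None)[0];p,q=o1+d1*x[0],o2+d2*x[1];return (p+q)/2,np.linalg.norm(p-q)
p,e=tri((186.2,260.5),(294.6,233.8));q=p-ORG;print('tab c',p,e,q@BX,q@BY,q[2],np.arctan2(q[2],-q@BX))
th=np.arctan2(q[2],-q@BX); T=bay(-.105*np.cos(th),0,.105*np.sin(th));print('tabtop',T,'level',bay(-.105,0,0))
plan([((.5,-.3,.26),-.8),(bay(-.095,0,.135),YAW)],0)
E
```

```text
tab c [0.4704 0.1627 0.1465] 0.0003604676525459784 -0.08803062087071181 0.0007679561137966511 0.04151228360288266 0.44064310720698696
tabtop [0.4634 0.1631 0.1498] level [0.4535 0.1648 0.105 ]
[-0.47, -0.79, -0.03, -0, 0, -0.25, 0, -0.45, -0.8, -0.03, -0, 0, -0.25, 0, -0.43, -0.81, -0.03, -0, 0, -0.25, 0, -0.41, -0.82, -0.04, -0, 0, -0.25, 0, -0.38, -0.83, -0.03, -0, 0, -0.25, 0, -0.36, -0.84, -0.04, -0, 0, -0.25, 0, -0.34, -0.85, -0.03, -0, 0, -0.25, 0, -0.32, -0.86, -0.04, -0, 0, -0.25, 0, -0.3, -0.87, -0.03, -0, 0, -0.25, 0, -0.27, -0.88, -0.04, -0, 0, -0.25, 0]

[-0.25, -0.88, -0.03, -0, 0, -0.25, 0, -0.23, -0.89, -0.04, -0, 0, -0.25, 0, -0.2, -0.9, -0.03, -0, 0.01, -0.25, 0, -0.18, -0.9, -0.04, -0, 0, -0.26, 0, -0.16, -0.9, -0.03, -0.01, 0.01, -0.25, 0, -0.7, -0.58, 0.04, 0, -0, -0.35, 0, -0.68, -0.61, 0.04, 0, -0, -0.35, 0, -0.66, -0.63, 0.04, 0, -0, -0.35, 0, -0.63, -0.65, 0.04, 0, -0, -0.35, 0, -0.61, -0.68, 0.04, 0, -0, -0.36, 0]

[-0.58, -0.7, 0.04, 0, -0, -0.35, 0, -0.56, -0.72, 0.04, 0, -0, -0.36, 0, -0.53, -0.74, 0.04, 0, -0, -0.35, 0, -0.5, -0.76, 0.04, 0, -0, -0.36, 0, -0.47, -0.78, 0.04, 0, -0, -0.35, 0, -0.44, -0.8, 0.04, 0, -0, -0.36, 0, -0.42, -0.81, 0.04, 0, -0, -0.35, 0, -0.38, -0.83, 0.04, 0, -0, -0.36, 0, -0.35, -0.84, 0.03, 0, -0, -0.35, 0, -0.32, -0.85, 0.04, 0, -0, -0.36, 0]

[-0.29, -0.86, 0.03, 0, -0, -0.35, 0, -0.27, -0.87, 0.04, 0.01, -0, -0.36, 0]
```

Call:
arm_command:
  steps: [-0.45, -0.8, -0.03, 0, 0, -0.25, 0, -0.45, -0.8, -0.03, 0, 0, -0.25, 0, -0.45, -0.8, -0.03, 0, 0, -0.25, 0, -0.4, -0.8, -0.03, 0, 0, -0.25, 0, -0.4, -0.8, -0.03, 0, 0, -0.25, 0, -0.35, -0.85, -0.03, 0, 0, -0.25, 0, -0.35, -0.85, -0.03, 0, 0, -0.25, 0, -0.3, -0.85, -0.03, 0, 0, -0.25, 0, -0.3, -0.85, -0.03, 0, 0, -0.25, 0, -0.3, -0.85, -0.03, 0, 0, -0.25, 0]

```text
time: 1.4
tool_pos: [0.4144, -0.4083, 0.2546]
tcp_rot: [-2.809, 1.408, -0.001]
wrist_force: [-0.1, -0.7, -0.0]
width: 0.001
```

Call:
arm_command:
  steps: [-0.25, -0.9, -0.03, 0, 0, -0.25, 0, -0.25, -0.9, -0.03, 0, 0, -0.25, 0, -0.2, -0.9, -0.03, 0, 0, -0.25, 0, -0.2, -0.9, -0.03, 0, 0, -0.25, 0, -0.2, -0.9, -0.03, 0, 0, -0.25, 0, -0.7, -0.6, 0.04, 0, 0, -0.35, 0, -0.7, -0.6, 0.04, 0, 0, -0.35, 0, -0.65, -0.65, 0.04, 0, 0, -0.35, 0, -0.65, -0.65, 0.04, 0, 0, -0.35, 0, -0.6, -0.7, 0.04, 0, 0, -0.35, 0]

```text
time: 2.65
tool_pos: [0.4858, -0.159, 0.253]
tcp_rot: [-2.994, 0.95, -0.001]
wrist_force: [-0.4, 0.3, -0.3]
width: -0.004
```

Call:
arm_command:
  steps: [-0.6, -0.7, 0.04, 0, 0, -0.35, 0, -0.55, -0.7, 0.04, 0, 0, -0.35, 0, -0.55, -0.75, 0.04, 0, 0, -0.35, 0, -0.5, -0.75, 0.04, 0, 0, -0.35, 0, -0.45, -0.8, 0.04, 0, 0, -0.35, 0, -0.45, -0.8, 0.04, 0, 0, -0.35, 0, -0.4, -0.8, 0.04, 0, 0, -0.35, 0, -0.4, -0.8, 0.04, 0, 0, -0.35, 0, -0.35, -0.85, 0.04, 0, 0, -0.35, 0, -0.3, -0.85, 0.04, 0, 0, -0.35, 0]

```text
time: 3.9
tool_pos: [0.4647, 0.1124, 0.241]
tcp_rot: [-3.117, 0.389, -0.001]
wrist_force: [-0.3, -0.7, 0.2]
width: 0.0
```

```bash
python3 - <<'E'
from h import *
np.set_printoptions(precision=4,suppress=True)
s=bot.read_state();print(s['tool_pos'],s['wrist_force'],s['q'],s['width'])
plan([(bay(-.100,0,.085),YAW)],0)
E
```

```text
[0.4647 0.1124 0.241 ] [-0.2708 -0.7358  0.1611] [ 0.1851 -0.1127  2.0155  0.0001  1.2381  0.4331] 0.0002652931769918968
[-0.21, -0.54, 0.57, -0, -0, -0.25, 0, -0.19, -0.54, 0.56, -0, -0, -0.25, 0, -0.18, -0.55, 0.57, -0, -0.01, -0.25, 0]
```

Call:
arm_command:
  steps: [-0.2, -0.55, 0.5, 0, 0, -0.25, 0, -0.2, -0.55, 0.5, 0, 0, -0.25, 0, -0.2, -0.55, 0.5, 0, 0, -0.25, 0, 0, 0, 0, 0, 0, 0, 0, 0, 0, 0, 0, 0, 0, 0]

```text
time: 4.53
tool_pos: [0.4596, 0.1624, 0.1956]
tcp_rot: [3.129, -0.271, -0.0]
wrist_force: [-0.2, -0.8, -0.4]
width: -0.002
```

```bash
python3 - <<'E'
from h import *
np.set_printoptions(precision=4,suppress=True)
s=bot.read_state();print(s['tool_pos'],s['wrist_force']);q=s['tool_pos']-ORG;print(q@BX,q@BY,q[2],s['q'])
plan([(bay(-.098,0,.070),YAW),(bay(-.105,0,.016),YAW,10)],0)
E
```

```text
[0.4596 0.1624 0.1956] [-0.2385 -0.8336 -0.4231]
-0.0986455861493592 -0.0013262698504721022 0.09064813053407346 [ 0.2888 -0.0564  2.05   -0.0004  1.1483  0.462 ]
[0.02, -0.04, 0.69, 0.01, 0, -0.03, 0, -0.04, -0, 0.3, -0, 0, 0, 0, -0.04, -0, 0.3, -0, 0, 0, 0, -0.04, -0, 0.3, -0, 0, 0, 0, -0.04, -0, 0.3, -0, 0, 0, 0, -0.04, -0, 0.3, -0, 0, 0, 0, -0.03, -0, 0.3, -0, 0, 0, 0]
```

Call:
arm_command:
  steps: [0, 0, 0.5, 0, 0, 0, 0, 0, 0, 0.3, 0, 0, 0, 0, -0.03, 0, 0.3, 0, 0, 0, 0, -0.03, 0, 0.3, 0, 0, 0, 0, -0.04, 0, 0.3, 0, 0, 0, 0, -0.04, 0, 0.3, 0, 0, 0, 0, -0.04, 0, 0.2, 0, 0, 0, 0]

```text
time: 5.4
tool_pos: [0.4541, 0.1636, 0.1291]
tcp_rot: [3.13, -0.271, 0.0]
wrist_force: [0.5, 0.2, 3.1]
width: -0.003
```

Call:
arm_command:
  steps: [-0.02, 0, 0.15, 0, 0, 0, 0, 0, 0, 0.1, 0, 0, 0, 0, 0, 0, 0.1, 0, 0, 0, 0, 0, 0, 0, 0, 0, 0, 0]

```text
time: 5.9
tool_pos: [0.4536, 0.1637, 0.119]
tcp_rot: [-3.13, 0.271, -0.0]
wrist_force: [1.2, 0.6, 0.9]
width: -0.003
```

Call:
arm_command:
  steps: [0, 0, 0.07, 0, 0, 0, 0, 0, 0, 0, 0, 0, 0, 0]

```text
time: 6.15
tool_pos: [0.4537, 0.1637, 0.1189]
tcp_rot: [3.13, -0.271, -0.0]
wrist_force: [-5.2, -2.4, 13.4]
width: -0.002
```

Call:
arm_command:
  steps: [0, 0, -0.9, 0, 0, 0, 0, 0, 0, -0.9, 0, 0, 0, 0, 0, 0, -0.9, 0, 0, 0, 0, 0, 0, 0, 0, 0, 0, 0]

```text
time: 6.65
tool_pos: [0.455, 0.1641, 0.2002]
tcp_rot: [-3.128, 0.271, -0.007]
wrist_force: [0.2, -0.4, -0.9]
width: 0.001
```

```bash
python3 - <<'E'
from h import *
np.set_printoptions(precision=4,suppress=True)
s=bot.read_state();print(s['tool_pos'],s['wrist_force'])
snap('top','top1.png');snap('side','side1.png')
t=cv2.imread('pics/top1.png');s=cv2.imread('pics/side1.png')
a=cv2.resize(t[165:290,110:270],None,fx=2.5,fy=2.5,interpolation=2);b=cv2.resize(s[180:315,190:330],None,fx=2.8,fy=2.8,interpolation=2)
h=max(a.shape[0],b.shape[0]);o=np.zeros((h,a.shape[1]+b.shape[1],3),np.uint8);o[:a.shape[0],:a.shape[1]]=a;o[:b.shape[0],a.shape[1]:]=b;cv2.imwrite('pics/c1.png',o)
plan([(bay(-.05,.215,.095),YAW),(bay(-.05,.215,-.003),YAW)],0)
E
```

```text
[0.455  0.1641 0.2002] [ 0.1554 -0.4273 -0.9315]
[0.23, -0.9, -0.01, 0, 0, -0, 0, 0.23, -0.9, -0.01, 0, 0, -0, 0, 0.23, -0.9, -0.01, 0, 0, -0, 0, 0.23, -0.9, -0.01, 0, 0, -0.01, 0, 0.23, -0.9, -0.01, 0, 0, -0, 0, 0.22, -0.9, -0.01, 0, 0, -0.01, 0, 0.23, -0.91, -0.01, 0, 0, -0, 0, 0.22, -0.9, -0.02, 0, 0.01, -0.01, 0, 0, -0, 0.82, 0, -0, 0, 0, 0, -0, 0.82, 0, -0, 0, 0]

[0, -0, 0.81, 0, -0, 0, 0, 0, -0.01, 0.82, 0, -0, 0, 0]
```

View pics/c1.png

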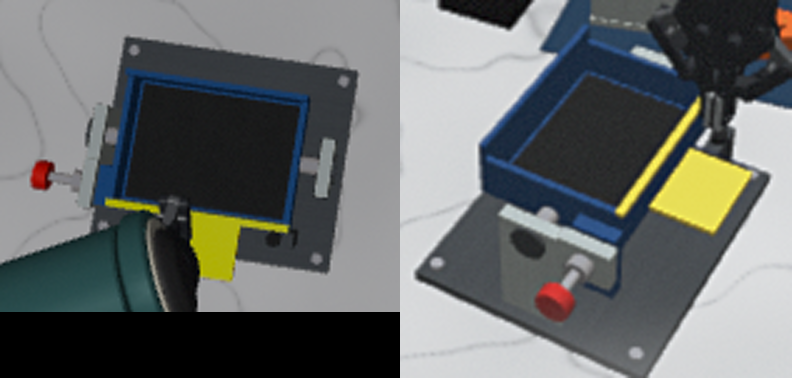

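The tray is now level (rim parallel to the plate in both views), with the pin head at about (42,175) in the left panel, still out. Next is the pin.

Call:
arm_command:
  steps: [0.23, -0.9, 0, 0, 0, 0, 0, 0.23, -0.9, 0, 0, 0, 0, 0, 0.23, -0.9, 0, 0, 0, 0, 0, 0.23, -0.9, 0, 0, 0, 0, 0, 0.23, -0.9, 0, 0, 0, 0, 0, 0.23, -0.9, 0, 0, 0, 0, 0, 0.23, -0.9, 0, 0, 0, 0, 0, 0.23, -0.9, 0, 0, 0, 0, 0, 0, 0, 0, 0, 0, 0, 0]

```text
time: 7.88
tool_pos: [0.5445, 0.3677, 0.1956]
tcp_rot: [3.128, -0.269, -0.004]
wrist_force: [-0.0, -0.3, -0.2]
width: -0.002
```

Call:
arm_command:
  steps: [0, 0, 0.8, 0, 0, 0, 0, 0, 0, 0.8, 0, 0, 0, 0, 0, 0, 0.8, 0, 0, 0, 0, 0, 0, 0.8, 0, 0, 0, 0, 0, 0, 0, 0, 0, 0, 0]

```text
time: 8.5
tool_pos: [0.5421, 0.3643, 0.0983]
tcp_rot: [3.125, -0.272, -0.01]
wrist_force: [-0.0, -0.3, -0.1]
width: 0.002
```

```bash
python3 - <<'E'
from h import *
np.set_printoptions(precision=4,suppress=True)
s=bot.read_state();print(s['tool_pos'],s['wrist_force']);q=s['tool_pos']-ORG;print(q@BX,q@BY,q[2])
plan([(bay(-.05,.168,-.003),YAW,10)],0)
E
```

```text
[0.5421 0.3643 0.0983] [-0.0285 -0.2821 -0.1107]
-0.051437497122902895 0.21167690356035707 -0.00670176185969272
[0.01, 0.29, -0.02, 0.01, 0.01, -0.01, 0, 0.01, 0.29, -0.02, 0.01, 0.01, -0.01, 0, 0.01, 0.29, -0.03, 0.01, 0.01, -0, 0, 0.01, 0.29, -0.02, 0.01, 0.01, -0.01, 0, 0.01, 0.3, -0.03, 0.01, 0.02, -0, 0]
```

Call:
arm_command:
  steps: [0.01, 0.3, 0, 0, 0, 0, 0, 0.01, 0.3, 0, 0, 0, 0, 0, 0.01, 0.2, 0, 0, 0, 0, 0, 0.01, 0.2, 0, 0, 0, 0, 0, 0.01, 0.2, 0, 0, 0, 0, 0, 0, 0, 0, 0, 0, 0, 0]

```text
time: 9.25
tool_pos: [0.5405, 0.3308, 0.1024]
tcp_rot: [3.13, -0.272, 0.001]
wrist_force: [-0.6, -0.2, 0.1]
width: -0.002
```

Call:
arm_command:
  steps: [0, 0.15, 0, 0, 0, 0, 0, 0, 0, 0, 0, 0, 0, 0]

```text
time: 9.5
tool_pos: [0.5397, 0.3266, 0.1022]
tcp_rot: [3.13, -0.271, 0.0]
wrist_force: [-0.3, 0.8, 0.1]
width: 0.002
```

Call:
arm_command:
  steps: [0, 0.15, 0, 0, 0, 0, 0, 0, 0.05, 0, 0, 0, 0, 0, 0, 0, 0, 0, 0, 0, 0]

```text
time: 9.88
tool_pos: [0.5386, 0.3206, 0.1022]
tcp_rot: [3.13, -0.271, 0.0]
wrist_force: [0.6, 0.5, 0.6]
width: 0.003
```

```bash
python3 - <<'E'
from h import *
np.set_printoptions(precision=4,suppress=True)
s=bot.read_state();q=s['tool_pos']-ORG;print(q@BX,q@BY,q[2],s['wrist_force'])
snap('side','side2.png')
s=cv2.imread('pics/side2.png');cv2.imwrite('pics/c2.png',cv2.resize(s[180:315,190:330],None,fx=4,fy=4,interpolation=2))
E
```

```text
-0.04748958215197712 0.1679910554632358 -0.0028268848137251584 [0.5962 0.5391 0.6078]
```

View pics/c2.png

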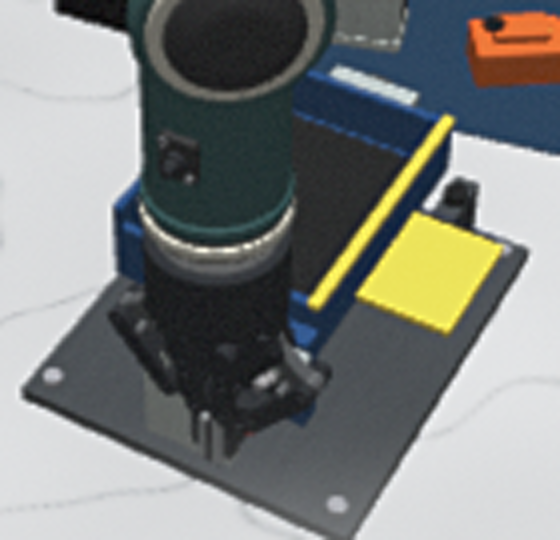

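Call:
arm_command:
  steps: [0, 0.1, 0, 0, 0, 0, 0]

```text
time: 10.05
tool_pos: [0.5385, 0.3198, 0.1023]
tcp_rot: [-3.126, 0.272, -0.002]
wrist_force: [1.9, 13.8, -4.8]
width: -0.002
```

Call:
arm_command:
  steps: [0, 0.1, 0, 0, 0, 0, 0]

```text
time: 10.18
tool_pos: [0.5385, 0.3197, 0.1024]
tcp_rot: [-3.12, 0.273, -0.004]
wrist_force: [4.2, 22.4, -9.8]
width: 0.004
```

Call:
arm_command:
  steps: [0, -0.8, 0, 0, 0, 0, 0, 0, -0.8, 0, 0, 0, 0, 0, 0, -0.3, -0.8, 0, 0, 0, 0, 0, 0, -0.9, 0, 0, 0, 0, 0, 0, -0.9, 0, 0, 0, 0, 0, 0, -0.9, 0, 0, 0, 0, 0, 0, -0.9, 0, 0, 0, 0, 0, 0, 0, 0, 0, 0, 0]

```text
time: 11.18
tool_pos: [0.5489, 0.3727, 0.2372]
tcp_rot: [-3.127, 0.27, -0.007]
wrist_force: [0.0, 0.6, 0.2]
width: -0.0
```

```bash
python3 - <<'E'
from h import *
np.set_printoptions(precision=4,suppress=True)
s=bot.read_state();q=s['tool_pos']-ORG;print(q@BX,q@BY,q[2],s['wrist_force'],s['q'])
for n in('top','side'):snap(n,n+'3.png')
t=cv2.imread('pics/top3.png');s=cv2.imread('pics/side3.png')
a=cv2.resize(t[165:290,110:270],None,fx=2.5,fy=2.5,interpolation=2);b=cv2.resize(s[180:315,190:330],None,fx=2.8,fy=2.8,interpolation=2)
h=max(a.shape[0],b.shape[0]);o=np.zeros((h,a.shape[1]+b.shape[1],3),np.uint8);o[:a.shape[0],:a.shape[1]]=a;o[:b.shape[0],a.shape[1]:]=b;cv2.imwrite('pics/c3.png',o)
print('above housing, yaw -1.42')
plan([((.45,-.02,.26),-.9),((.60,-.15,.22),-1.42)],1)
E
```

```text
-0.04616551148251637 0.22110292665300796 0.13221848826320454 [0.0008 0.6352 0.1742] [ 0.5592  0.2439  1.6437 -0.0004  1.2487  0.7316]
above housing, yaw -1.42
[-0.06, 0.89, -0.06, 0, 0, 0.46, 1, -0.02, 0.9, -0.06, 0, 0, 0.46, 1, 0.02, 0.9, -0.06, 0, 0, 0.46, 1, 0.07, 0.89, -0.06, 0, 0, 0.46, 1, 0.11, 0.89, -0.06, 0, 0, 0.46, 1, 0.15, 0.88, -0.06, 0, 0, 0.46, 1, 0.19, 0.88, -0.06, 0, 0, 0.47, 1, 0.24, 0.86, -0.06, 0, -0, 0.46, 1, 0.28, 0.85, -0.06, 0, -0, 0.47, 1, 0.32, 0.84, -0.06, 0, -0, 0.46, 1]

[0.36, 0.82, -0.05, 0, -0, 0.47, 1, 0.4, 0.8, -0.06, 0, -0, 0.46, 1, 0.44, 0.78, -0.05, 0, -0, 0.47, 1, 0.47, 0.76, -0.06, 0, -0, 0.46, 1, 0.51, 0.74, -0.05, 0.01, -0, 0.47, 1, 0.81, -0.15, 0.17, -0, -0, 0.62, 1, 0.8, -0.21, 0.17, -0, -0, 0.62, 1, 0.79, -0.26, 0.16, -0, -0, 0.62, 1, 0.77, -0.31, 0.17, -0, -0, 0.62, 1, 0.75, -0.35, 0.16, -0, -0, 0.62, 1]

[0.72, -0.4, 0.17, -0, 0, 0.62, 1, 0.69, -0.45, 0.16, -0, 0, 0.62, 1, 0.67, -0.5, 0.17, -0, 0, 0.62, 1]
```

View pics/c3.png

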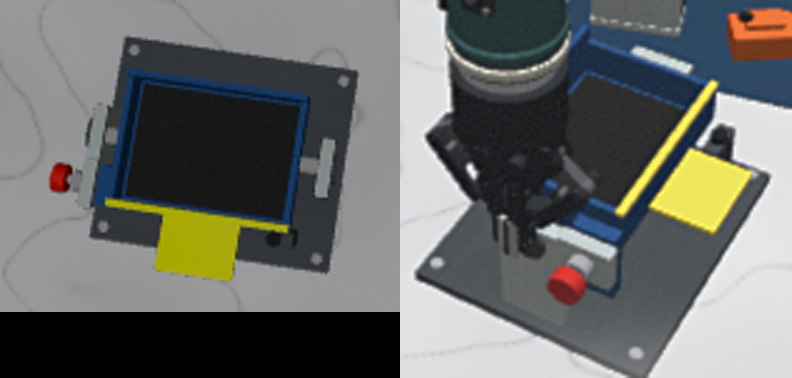

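```bash
python3 - <<'E'
from h import *
for f in('top0','top1','top3'):
    hsv=cv2.cvtColor(cv2.imread(f'pics/{f}.png'),cv2.COLOR_BGR2HSV)
    m=cv2.inRange(hsv,(0,170,70),(7,255,255))|cv2.inRange(hsv,(174,170,70),(180,255,255)); m[:,:115]=0;m[:,150:]=0;m[:220]=0;m[250:]=0
    v,u=np.nonzero(m); q=onz(load(f),(u.mean(),v.mean()),.107)-ORG; print(f,len(u),u.mean(),v.mean(),q@BX,q@BY)
E
```

```text
top0 54 125.5925925925926 234.5 -0.04850178624863963 0.17078240343888867
top1 60 125.91666666666667 234.43333333333334 -0.04821705586351717 0.16999483783136107
top3 60 133.01666666666668 235.63333333333333 -0.04863932524883992 0.15153500798388797
```

Call:
arm_command:
  steps: [0, 0.9, -0.05, 0, 0, 0.45, 1, 0, 0.9, -0.05, 0, 0, 0.45, 1, 0, 0.9, -0.05, 0, 0, 0.45, 1, 0.1, 0.9, -0.05, 0, 0, 0.45, 1, 0.1, 0.9, -0.05, 0, 0, 0.45, 1, 0.15, 0.9, -0.05, 0, 0, 0.45, 1, 0.2, 0.9, -0.05, 0, 0, 0.45, 1, 0.25, 0.85, -0.05, 0, 0, 0.45, 1, 0.3, 0.85, -0.05, 0, 0, 0.45, 1, 0.3, 0.85, -0.05, 0, 0, 0.45, 1]

```text
time: 12.52
tool_pos: [0.4854, 0.1057, 0.249]
tcp_rot: [2.978, -0.999, -0.0]
wrist_force: [0.2, -0.4, -0.8]
width: 1.001
```

Call:
arm_command:
  steps: [0.4, 0.8, 0, 0, 0, 0.5, 1, 0.4, 0.8, 0, 0, 0, 0.5, 1, 0.45, 0.8, 0, 0, 0, 0.5, 1, 0.5, 0.75, 0, 0, 0, 0.5, 1, 0.5, 0.75, 0, 0, 0, 0.5, 1, 0.8, -0.15, 0.15, 0, 0, 0.6, 1, 0.8, -0.2, 0.15, 0, 0, 0.6, 1, 0.8, -0.25, 0.15, 0, 0, 0.6, 1, 0.75, -0.3, 0.15, 0, 0, 0.6, 1, 0, 0, 0, 0, 0, 0, 1]

```text
time: 13.78
tool_pos: [0.5296, -0.091, 0.2304]
tcp_rot: [2.628, -1.721, -0.002]
wrist_force: [-1.0, -0.1, -0.0]
width: 0.999
```

```bash
python3 - <<'E'
from h import *
np.set_printoptions(precision=4,suppress=True)
s=bot.read_state();print(s['tool_pos'],s['tcp_rot'],s['wrist_force'],s['q'])
c=snap('wrist','w4.png');np.savez('pics/w4s.npz',p=s['tool_pos'],r=s['tcp_rot'])
E
```

```text
[ 0.5296 -0.091   0.2304] [ 2.6277 -1.7208 -0.0019] [-1.0363 -0.1324 -0.0198] [-0.2164  0.0145  1.9142 -0.0001  1.2142  0.9432]
```

View pics/w4.png

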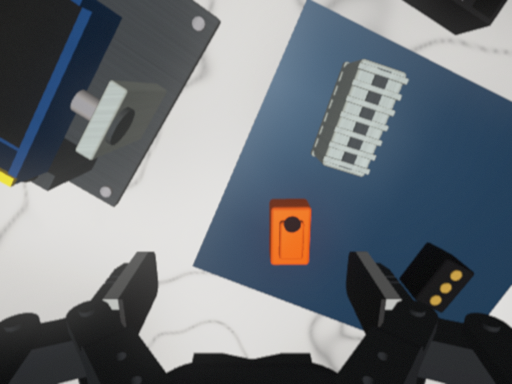

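```bash
python3 - <<'E'
from h import *
for f in('side0','side1','side3'):
    hsv=cv2.cvtColor(cv2.imread(f'pics/{f}.png'),cv2.COLOR_BGR2HSV)
    m=cv2.inRange(hsv,(0,170,70),(7,255,255))|cv2.inRange(hsv,(174,170,70),(180,255,255)); m[:,:225]=0;m[:,290:]=0;m[:260]=0;m[305:]=0
    v,u=np.nonzero(m); q=onz(load(f),(u.mean(),v.mean()),.106)-ORG; print(f,len(u),u.mean(),v.mean(),q@BX,q@BY)
w=cv2.imread('pics/w4.png');cv2.imwrite('pics/w4c.png',cv2.resize(w[45:190,300:420],None,fx=4,fy=4,interpolation=2))
E
```

```text
side0 66 245.71212121212122 284.9848484848485 -0.04710874561372592 0.16085341081356433
side1 63 245.74603174603175 284.92063492063494 -0.04708483115084648 0.1606597375665958
side3 96 249.23958333333334 280.3333333333333 -0.04744601525719473 0.1455239062239452
```

View pics/w4c.png

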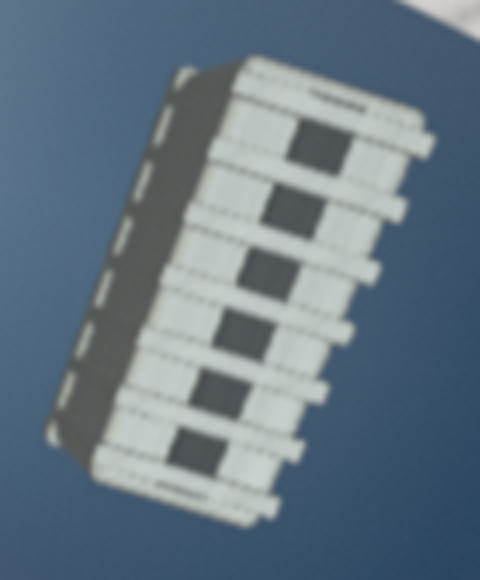

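```bash
python3 - <<'E'
from h import *
for f in('side0','side1','side3','top0','top1','top3'):
    im=cv2.imread(f'pics/{f}.png').astype(int); m=(im[:,:,2]-np.maximum(im[:,:,0],im[:,:,1])>35).astype(np.uint8)
    k=np.zeros_like(m)
    if f[0]=='s':k[265:302,228:272]=1
    else:k[222:250,115:150]=1
    m*=k; v,u=np.nonzero(m);q=onz(load(f),(u.mean(),v.mean()),.105)-ORG; print(f,len(u),u.mean(),v.mean(),u.min(),u.max(),v.min(),v.max(),q@BX,q@BY)
ims=[cv2.resize(cv2.imread(f'pics/{f}.png')[240:310,215:285],None,fx=5.5,fy=5.5,interpolation=2) for f in('side1','side3')]
cv2.imwrite('pics/pin.png',np.hstack(ims))
w=load('w4');st=load('w4s');M=np.eye(4);M[:3,:3]=R.from_rotvec(st['r']).as_matrix();M[:3,3]=st['p'];w['pose']=M@w['T_tool_cam']
z=lambda p:Z(p,(300,45),(4,4))
np.set_printoptions(precision=4,suppress=True)
H=np.array([onz(w,z(p),.062) for p in[(250,57),(425,113),(275,515),(95,470)]]);print(H,H.mean(0))
L=H[0]-H[3];print('yawL',np.arctan2(L[1],L[0]),np.linalg.norm(L));L=H[1]-H[2];print('yawR',np.arctan2(L[1],L[0]),np.linalg.norm(L),np.linalg.norm(H[0]-H[1]))
c=np.array([onz(w,z(p),.062) for p in[(322,147),(292,210),(270,273),(245,334),(220,394),(197,451)]]);print('holes',c.mean(0),np.arctan2(*(c[0]-c[5])[[1,0]]))
E
```

```text
side0 142 244.95070422535213 287.03521126760563 238 252 281 294 -0.048079437651594566 0.16596143523461812
side1 144 244.90972222222223 287.0763888888889 238 252 281 294 -0.04805761217339743 0.16610550319804063
side3 143 249.23776223776224 281.2097902097902 243 256 275 288 -0.04826363566484584 0.14698574985674645
top0 85 126.14117647058823 234.57647058823528 122 131 229 240 -0.0485809555722669 0.17000282865229002
top1 85 126.14117647058823 234.57647058823528 122 131 229 240 -0.0485809555722669 0.17000282865229002
top3 83 133.53012048192772 235.56626506024097 130 138 230 241 -0.04837157554204586 0.15087030200345414
[[ 0.662  -0.137   0.062 ]
 [ 0.6672 -0.1768  0.062 ]
 [ 0.5771 -0.1916  0.062 ]
 [ 0.5697 -0.1479  0.062 ]] [ 0.619  -0.1633  0.062 ]
yawL 0.1179565562996518 0.09290097193493094
yawR 0.16199442966848648 0.09136862341418249 0.040164523221654015
holes [ 0.6178 -0.1636  0.062 ] 0.10559202932997296
```

View pics/pin.png

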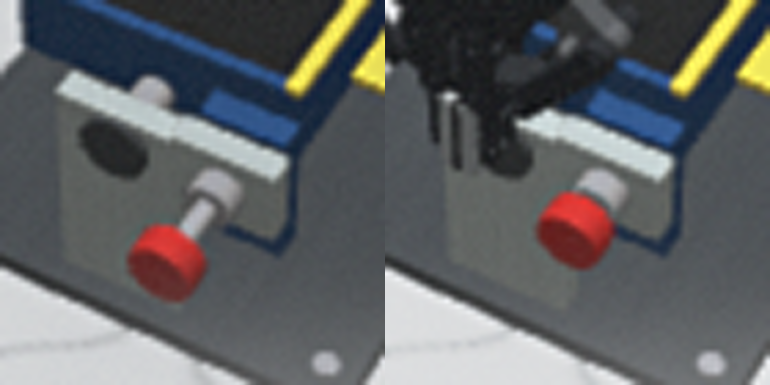

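```bash
python3 - <<'E'
from h import *
plan([((.617,-.163,.20),-1.44)],1)
E
```

```text
[0.68, -0.34, 0.2, 0, 0, 0.54, 1, 0.66, -0.38, 0.2, 0, 0, 0.54, 1, 0.64, -0.42, 0.2, 0, 0, 0.54, 1, 0.61, -0.45, 0.21, 0.01, 0, 0.53, 1, 0.58, -0.49, 0.2, 0, 0.01, 0.54, 1]
```

Call:
arm_command:
  steps: [0.7, -0.35, 0.2, 0, 0, 0.55, 1, 0.65, -0.4, 0.2, 0, 0, 0.55, 1, 0.65, -0.4, 0.2, 0, 0, 0.55, 1, 0.6, -0.45, 0.2, 0, 0, 0.55, 1, 0.6, -0.5, 0.2, 0, 0, 0.55, 1, 0, 0, 0, 0, 0, 0, 1, 0, 0, 0, 0, 0, 0, 1]

```text
time: 14.7
tool_pos: [0.6175, -0.1624, 0.2013]
tcp_rot: [2.357, -2.076, -0.002]
wrist_force: [-0.8, -0.0, -0.7]
width: 1.001
```

```bash
python3 - <<'E'
from h import *
s=bot.read_state();print(s['tool_pos'],s['tcp_rot'],2*np.arctan2(s['tcp_rot'][1],s['tcp_rot'][0]),s['wrist_force'],s['q'])
c=snap('wrist','w5.png');np.savez('pics/w5s.npz',p=s['tool_pos'],r=s['tcp_rot'])
cv2.imwrite('pics/w5c.png',cv2.resize(cv2.imread('pics/w5.png')[60:320,120:380],None,fx=2.3,fy=2.3,interpolation=2))
E
```

```text
[ 0.6175314  -0.16244577  0.2013196 ] [ 2.35740475e+00 -2.07643509e+00 -1.59628513e-03] -1.4442268155795128 [-0.75118759 -0.00770169 -0.70514999] [-2.96403458e-01  2.26299918e-01  1.73290788e+00  3.49633668e-04
  1.18335394e+00  1.14769110e+00]
```

View pics/w5c.png

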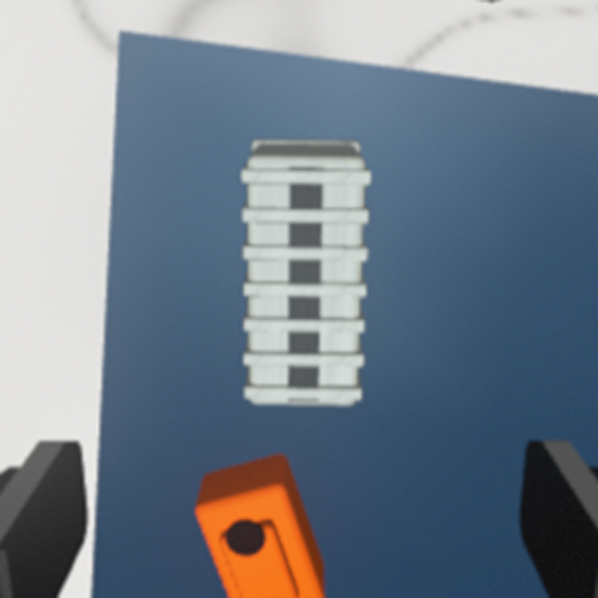

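```bash
python3 - <<'E'
from h import *
np.set_printoptions(precision=4,suppress=True)
w=load('w5');st=load('w5s');M=np.eye(4);M[:3,:3]=R.from_rotvec(st['r']).as_matrix();M[:3,3]=st['p'];w['pose']=M@w['T_tool_cam']
z=lambda p:Z(p,(120,60),(2.3,2.3))
c=np.array([onz(w,z(p),.062) for p in[(306,196),(306,235),(305.5,271),(305,308),(304,342),(303.5,377)]]);print(c.mean(0),np.arctan2(*(c[0]-c[5])[[1,0]]))
H=np.array([onz(w,z(p),.062) for p in[(242,177),(371,177),(243,360),(364,360),(306,160),(303,404)]]);print(H);print(np.linalg.norm(H[0]-H[1]),np.linalg.norm(H[5]-H[4]),(H[4]+H[5])/2,(H[:4]).mean(0))
plan([((.617,-.163,.20),-1.44)],1)
E
```

```text
[ 0.6179 -0.1644  0.062 ] 0.11435077625641545
[[ 0.6565 -0.1369  0.062 ]
 [ 0.6623 -0.1824  0.062 ]
 [ 0.5871 -0.1444  0.062 ]
 [ 0.593  -0.1904  0.062 ]
 [ 0.6653 -0.1587  0.062 ]
 [ 0.5717 -0.1696  0.062 ]]
0.045857783241974884 0.09415634711049878 [ 0.6185 -0.1641  0.062 ] [ 0.6247 -0.1635  0.062 ]
[0.02, 0.02, 0.05, 0, 0, -0.04, 1]
```

Call:
arm_command:
  steps: [0.06, 0, 0.9, 0, 0, 0, 1, 0, 0, 0.9, 0, 0, 0, 1, 0, 0, 0.9, 0, 0, 0, 1, 0, 0, 0.9, 0, 0, 0, 1, 0, 0, 0.9, 0, 0, 0, 1, 0, 0, 0.8, 0, 0, 0, 1, 0, 0, 0.37, 0, 0, 0, 1, 0, 0, 0, 0, 0, 0, 1]

```text
time: 15.75
tool_pos: [0.6179, -0.1644, 0.0307]
tcp_rot: [2.357, -2.077, -0.002]
wrist_force: [0.5, -0.7, -0.7]
width: 1.002
```

Call:
arm_command:
  steps: [0, 0, 0, 0, 0, 0, 0, 0, 0, 0, 0, 0, 0, 0, 0, 0, 0, 0, 0, 0, 0, 0, 0, 0, 0, 0, 0, 0, 0, 0, 0, 0, 0, 0, 0, 0, 0, 0, 0, 0, 0, 0]
  squeeze: 50

```text
time: 16.5
tool_pos: [0.6198, -0.1648, 0.0327]
tcp_rot: [-2.355, 2.077, -0.003]
wrist_force: [-1.1, 2.5, 6.3]
width: 0.533
```

Call:
arm_command:
  steps: [0, 0, -0.3, 0, 0, 0, 0, 0, 0, -0.6, 0, 0, 0, 0, 0, 0, -0.9, 0, 0, 0, 0, 0, 0, -0.9, 0, 0, 0, 0, 0, 0, -0.9, 0, 0, 0, 0, 0, 0, -0.9, 0, 0, 0, 0, 0, 0, -0.9, 0, 0, 0, 0, 0, 0, -0.9, 0, 0, 0, 0, 0, 0, -0.9, 0, 0, 0, 0, 0, 0, 0, 0, 0, 0, 0]

```text
time: 17.75
tool_pos: [0.6203, -0.1656, 0.2509]
tcp_rot: [-2.354, 2.076, -0.009]
wrist_force: [0.7, -0.3, -4.4]
width: 0.533
```

```bash
python3 - <<'E'
from h import *
np.set_printoptions(precision=4,suppress=True)
s=bot.read_state();print(s['tool_pos'],s['tcp_rot'],2*np.arctan2(s['tcp_rot'][1],s['tcp_rot'][0]),s['wrist_force'],s['q'],s['width'])
for n in('wrist','side'):snap(n,n+'6.png')
np.savez('pics/w6s.npz',p=s['tool_pos'],r=s['tcp_rot'])
cv2.imwrite('pics/c6.png',np.hstack([cv2.resize(cv2.imread('pics/wrist6.png'),(400,300)),cv2.resize(cv2.imread('pics/side6.png')[50:290,160:480],(400,300))]))
E
```

```text
[ 0.6203 -0.1656  0.2509] [-2.3544  2.0762 -0.0094] 4.837802288328845 [ 0.6905 -0.2812 -4.4363] [-0.2996  0.1948  1.6776 -0.0002  1.2627  1.1458] 0.5328634371363178
```

View pics/c6.png

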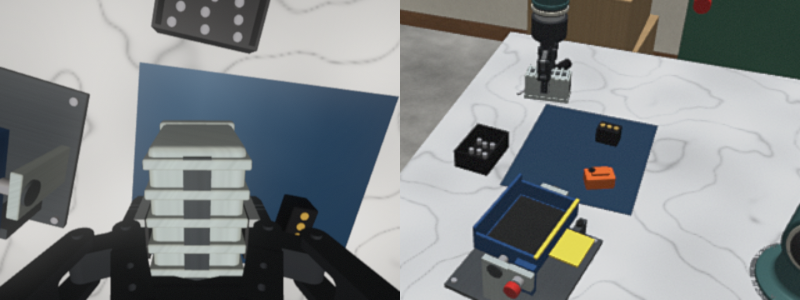

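```bash
python3 - <<'E'
from h import *
np.set_printoptions(precision=4,suppress=True)
w=load('wrist6');st=load('w6s');M=np.eye(4);M[:3,:3]=R.from_rotvec(st['r']).as_matrix();M[:3,3]=st['p'];w['pose']=M@w['T_tool_cam']
iT=np.linalg.inv(M)
for p in [(198,157),(198,180),(198,207),(199,234),(199,260)]:
    q=onz(w,(p[0]*1.28,p[1]*1.28),st['p'][2]+.0293);print((iT@np.r_[q,1])[:3])
cv2.imwrite('pics/w6c.png',cv2.resize(cv2.imread('pics/wrist6.png')[140:370,160:350],None,fx=2.6,fy=2.6))
print('approach'); plan([((.43,.0,.26),-1.6),(bay(-.13,-.03,.155),YAW-np.pi/2),(bay(0,0,.145),YAW-np.pi/2)],0,.9)
E
```

```text
[ 0.002  -0.0437 -0.029 ]
[ 0.002  -0.0334 -0.0291]
[ 0.002  -0.0206 -0.0292]
[ 0.0025 -0.0068 -0.0293]
[ 0.0026  0.0075 -0.0293]
approach
[-0.62, 0.55, -0.04, 0, -0, 0.15, 0, -0.62, 0.56, -0.04, 0, -0, 0.15, 0, -0.61, 0.57, -0.04, 0, -0, 0.15, 0, -0.6, 0.58, -0.05, 0, -0, 0.15, 0, -0.59, 0.59, -0.04, 0, -0, 0.15, 0, -0.58, 0.6, -0.05, 0, -0, 0.15, 0, -0.57, 0.61, -0.04, 0, -0, 0.14, 0, -0.56, 0.62, -0.05, 0, -0, 0.15, 0, -0.54, 0.63, -0.04, 0, -0, 0.14, 0, -0.54, 0.65, -0.05, 0, -0, 0.15, 0]

[-0.77, 0.06, 0, 0, -0, 0.22, 0, -0.77, 0.07, 0, 0, -0, 0.22, 0, -0.77, 0.09, 0, 0, -0, 0.23, 0, -0.77, 0.11, 0, 0, -0, 0.22, 0, -0.76, 0.13, 0, 0, -0, 0.23, 0, -0.77, 0.15, 0, 0, -0, 0.22, 0, -0.2, -0.87, 0.07, 0, -0, 0, 0, -0.2, -0.87, 0.07, 0, -0, 0, 0, -0.2, -0.86, 0.06, 0, -0, 0, 0, -0.2, -0.87, 0.07, 0, -0, 0, 0]

[-0.2, -0.86, 0.06, 0, -0, 0, 0]
```

View pics/w6c.png

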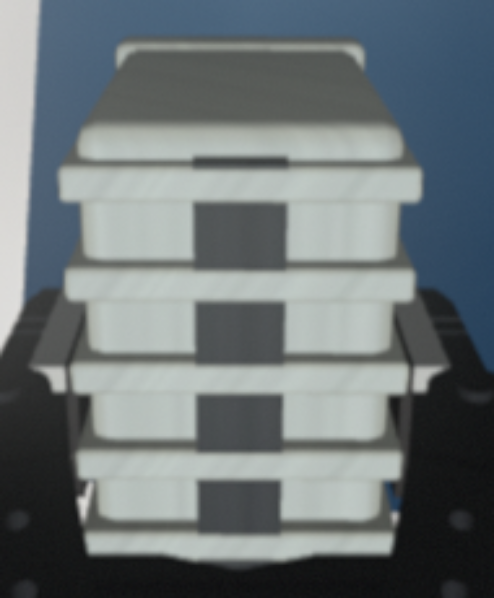

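Call:
arm_command:
  steps: [-0.62, 0.55, -0.04, 0, 0, 0.15, 0, -0.62, 0.55, -0.04, 0, 0, 0.15, 0, -0.6, 0.55, -0.04, 0, 0, 0.15, 0, -0.6, 0.6, -0.04, 0, 0, 0.15, 0, -0.6, 0.6, -0.04, 0, 0, 0.15, 0, -0.6, 0.6, -0.04, 0, 0, 0.15, 0, -0.55, 0.6, -0.04, 0, 0, 0.15, 0, -0.55, 0.6, -0.04, 0, 0, 0.15, 0, -0.55, 0.65, -0.04, 0, 0, 0.15, 0, -0.55, 0.65, -0.04, 0, 0, 0.15, 0]

```text
time: 19.1
tool_pos: [0.4287, 0.001, 0.257]
tcp_rot: [2.184, -2.255, -0.004]
wrist_force: [-0.2, -0.3, -3.5]
width: 0.536
```

Call:
arm_command:
  steps: [-0.75, 0.05, 0, 0, 0, 0.2, 0, -0.75, 0.05, 0, 0, 0, 0.2, 0, -0.75, 0.1, 0, 0, 0, 0.2, 0, -0.75, 0.1, 0, 0, 0, 0.2, 0, -0.75, 0.15, 0, 0, 0, 0.2, 0, -0.75, 0.15, 0, 0, 0, 0.2, 0, 0, 0, 0, 0, 0, 0, 0]

```text
time: 19.98
tool_pos: [0.4228, 0.1374, 0.2572]
tcp_rot: [2.041, -2.384, -0.003]
wrist_force: [0.5, -0.2, -3.6]
width: 0.533
```

```bash
python3 - <<'E'
from h import *
np.set_printoptions(precision=4,suppress=True)
s=bot.read_state();q=s['tool_pos']-ORG;print(q@BX,q@BY,q[2],2*np.arctan2(s['tcp_rot'][1],s['tcp_rot'][0]),s['tcp_rot'],s['wrist_force'],s['q'],s['width'])
plan([(bay(0.001,0,.125),YAW-np.pi/2,20)],0)
E
```

```text
-0.1306801751485626 -0.03217998022421499 0.1521839311366357 -1.7256829111779008 [ 2.041  -2.3844 -0.0026] [ 0.4509 -0.1829 -3.6419] [ 0.258  -0.1908  2.0523  0.0002  1.2835  1.9837] 0.5332134016965062
[-0.14, -0.63, 0.13, 0, -0, 0.02, 0, -0.15, -0.63, 0.13, 0.01, -0, 0.02, 0, -0.15, -0.63, 0.13, 0, -0, 0.02, 0, -0.15, -0.63, 0.13, 0.01, -0, 0.02, 0, -0.15, -0.63, 0.13, 0, -0, 0.02, 0, -0.15, -0.63, 0.12, 0.01, -0.01, 0.02, 0, -0.14, -0.62, 0.13, 0, -0, 0.02, 0]
```

Call:
arm_command:
  steps: [-0.15, -0.63, 0.1, 0, 0, 0.02, 0, -0.15, -0.63, 0.1, 0, 0, 0.02, 0, -0.15, -0.63, 0.1, 0, 0, 0.02, 0, -0.15, -0.63, 0.1, 0, 0, 0.02, 0, -0.15, -0.63, 0.1, 0, 0, 0.02, 0, -0.15, -0.63, 0.1, 0, 0, 0.02, 0, -0.15, -0.62, 0.1, 0, 0, 0.02, 0, 0, 0, 0, 0, 0, 0, 0, 0, 0, 0, 0, 0, 0, 0]

```text
time: 21.1
tool_pos: [0.5584, 0.1455, 0.237]
tcp_rot: [2.021, -2.402, -0.002]
wrist_force: [0.3, 0.4, -3.7]
width: 0.53
```

```bash
python3 - <<'E'
from h import *
np.set_printoptions(precision=4,suppress=True)
s=bot.read_state();q=s['tool_pos']-ORG;print(q@BX,q@BY,q[2],2*np.arctan2(s['tcp_rot'][1],s['tcp_rot'][0]),s['wrist_force'],s['width'])
for n in('wrist','side'):snap(n,n+'7.png')
np.savez('pics/w7s.npz',p=s['tool_pos'],r=s['tcp_rot'])
cv2.imwrite('pics/c7.png',np.hstack([cv2.resize(cv2.imread('pics/wrist7.png'),(400,300)),cv2.resize(cv2.imread('pics/side7.png')[170:320,170:370],(400,300))]))
plan([(bay(0.001,0,.125),YAW-np.pi/2,20)],0)
E
```

```text
0.0016562882258285088 -0.001231322977604391 0.1320104078237085 -1.7430244780184958 [ 0.2734  0.4474 -3.7122] 0.5299027700180708
[-0.03, 0.03, 0.26, 0.01, -0, -0.02, 0]
```

View pics/c7.png

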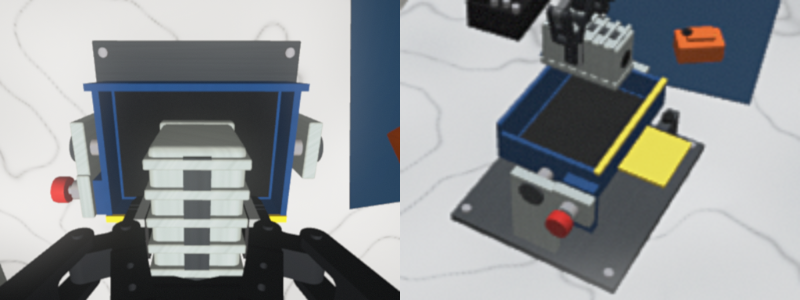

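Call:
arm_command:
  steps: [0, 0, 0.5, 0, 0, 0, 0, 0, 0, 0.5, 0, 0, 0, 0, 0, 0, 0.5, 0, 0, 0, 0, 0, 0, 0.5, 0, 0, 0, 0, 0, 0, 0.4, 0, 0, 0, 0, 0, 0, 0.2, 0, 0, 0, 0, 0, 0, 0.1, 0, 0, 0, 0, 0, 0, 0, 0, 0, 0, 0]

```text
time: 22.2
tool_pos: [0.5597, 0.1463, 0.1573]
tcp_rot: [-2.022, 2.404, -0.0]
wrist_force: [-0.4, 0.4, -4.2]
width: 0.533
```

```bash
python3 - <<'E'
from h import *
np.set_printoptions(precision=4,suppress=True)
s=bot.read_state();q=s['tool_pos']-ORG;print(q@BX,q@BY,q[2],s['wrist_force'],s['width'])
snap('side','side8.png');cv2.imwrite('pics/c8.png',cv2.resize(cv2.imread('pics/side8.png')[170:320,170:370],(800,600)))
E
```

```text
0.0027682722604973537 -0.0002414808064505407 0.05228843344885929 [-0.3724  0.4469 -4.2099] 0.5327636789022947
```

View pics/c8.png

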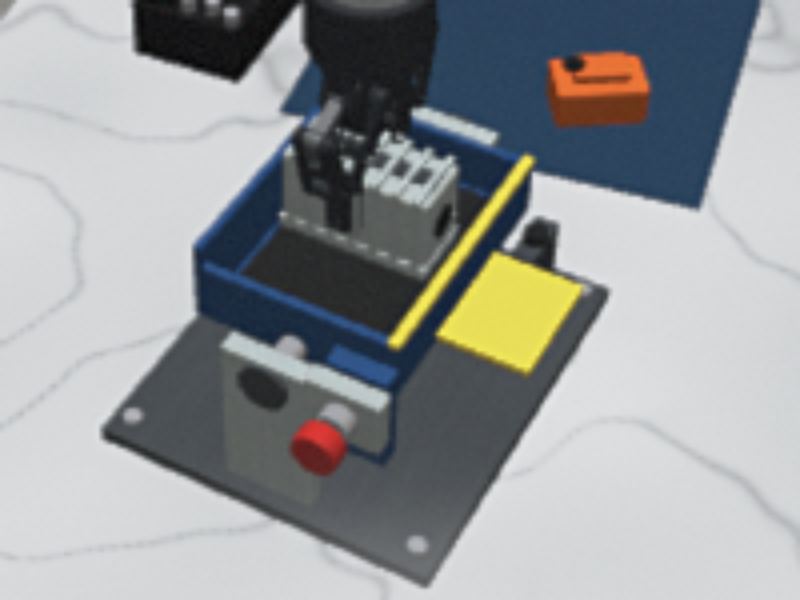

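Call:
arm_command:
  steps: [0, 0, 0.15, 0, 0, 0, 0, 0, 0, 0.15, 0, 0, 0, 0, 0, 0, 0.1, 0, 0, 0, 0, 0, 0, 0.1, 0, 0, 0, 0, 0, 0, 0, 0, 0, 0, 0]

```text
time: 22.88
tool_pos: [0.5592, 0.1462, 0.1416]
tcp_rot: [2.022, -2.403, -0.001]
wrist_force: [-0.6, -0.2, -3.7]
width: 0.536
```

Call:
arm_command:
  steps: [0, 0, 0.05, 0, 0, 0, 0, 0, 0, 0.05, 0, 0, 0, 0]

```text
time: 23.12
tool_pos: [0.5596, 0.1463, 0.1392]
tcp_rot: [-2.022, 2.404, -0.0]
wrist_force: [0.3, -0.2, -4.4]
width: 0.533
```

Call:
arm_command:
  steps: [0, 0, 0.04, 0, 0, 0, 0, 0, 0, 0, 0, 0, 0, 0]

```text
time: 23.38
tool_pos: [0.5594, 0.1463, 0.1379]
tcp_rot: [2.023, -2.404, 0.0]
wrist_force: [-0.5, 0.1, -4.0]
width: 0.534
```

Call:
arm_command:
  steps: [0, 0, 0.04, 0, 0, 0, 0, 0, 0, 0, 0, 0, 0, 0]

```text
time: 23.62
tool_pos: [0.5595, 0.1463, 0.1376]
tcp_rot: [-2.022, 2.404, -0.0]
wrist_force: [-3.0, -0.4, 3.4]
width: 0.535
```

Call:
arm_command:
  steps: [0, 0, 0, 0, 0, 0, 0.56, 0, 0, 0, 0, 0, 0, 0.6, 0, 0, 0, 0, 0, 0, 0.7, 0, 0, 0, 0, 0, 0, 0.85, 0, 0, 0, 0, 0, 0, 0.85, 0, 0, 0, 0, 0, 0, 0.85]

```text
time: 24.38
tool_pos: [0.5595, 0.1462, 0.1366]
tcp_rot: [2.022, -2.404, -0.0]
wrist_force: [-0.2, 0.7, 0.5]
width: 0.853
```

Call:
arm_command:
  steps: [0, 0, -0.2, 0, 0, 0, 0.85, 0, 0, -0.4, 0, 0, 0, 0.85, 0, 0, -0.7, 0, 0, 0, 0.85, 0, 0, -0.9, 0, 0, 0, 0.85, 0, 0, -0.9, 0, 0, 0, 0.85, 0, 0, -0.9, 0, 0, 0, 0.85, 0, 0, -0.9, 0, 0, 0, 0.85, 0, 0, 0, 0, 0, 0, 0.85]

```text
time: 25.38
tool_pos: [0.5613, 0.1467, 0.2877]
tcp_rot: [-2.019, 2.399, -0.005]
wrist_force: [0.4, -0.0, -0.2]
width: 0.847
```

```bash
python3 - <<'E'
from h import *
np.set_printoptions(precision=4,suppress=True)
s=bot.read_state();q=s['tool_pos']-ORG;print(q@BX,q@BY,q[2],s['wrist_force'],s['width'])
for n in('side','wrist'):snap(n,n+'9.png')
cv2.imwrite('pics/c9.png',np.hstack([cv2.resize(cv2.imread('pics/wrist9.png'),(400,300)),cv2.resize(cv2.imread('pics/side9.png')[170:320,170:370],(400,300))]))
E
```

```text
0.004282453403625904 0.00038184132523632524 0.18268266553400214 [ 0.4492 -0.0464 -0.2248] 0.8468410483915285
```

View pics/c9.png

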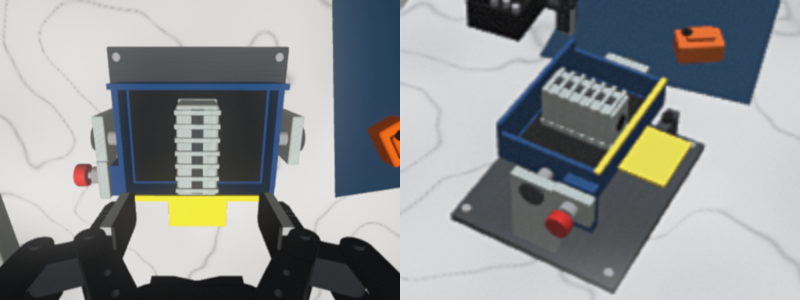

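Call:
arm_command:
  steps: [0.9, 0, -0.3, 0, 0, 0, 0.85, 0.9, 0, -0.3, 0, 0, 0, 0.85, 0.9, 0, 0, 0, 0, 0, 0.85, 0.9, 0, 0, 0, 0, 0, 0.85, 0.9, 0, 0, 0, 0, 0, 0.85, 0.9, 0, 0, 0, 0, 0, 0.85, 0.9, 0, 0, 0, 0, 0, 0.85, 0.9, 0, 0, 0, 0, 0, 0.85, 0.9, 0, 0, 0, 0, 0, 0.85, 0, 0, 0, 0, 0, 0, 0.85]

```text
time: 26.72
tool_pos: [0.5167, -0.0943, 0.2998]
tcp_rot: [2.018, -2.405, -0.004]
wrist_force: [0.1, -0.3, -1.2]
width: 0.851
```

```bash
python3 - <<'E'
from h import *
np.set_printoptions(precision=4,suppress=True)
for n in('side','top'):snap(n,n+'10.png')
t=cv2.imread('pics/top10.png');s=cv2.imread('pics/side10.png')
cv2.imwrite('pics/c10.png',np.hstack([cv2.resize(t[170:285,115:260],(400,317),interpolation=2),cv2.resize(s[180:315,190:360],(400,317),interpolation=2)]))
for f in('side1','side10','top1','top10'):
    im=cv2.imread(f'pics/{f}.png').astype(float); m=np.clip(im[:,:,2]-np.maximum(im[:,:,0],im[:,:,1])-15,0,60)
    k=np.zeros_like(m)
    if f[0]=='s':k[265:302,228:272]=1
    else:k[222:250,115:150]=1
    m*=k; v,u=np.mgrid[:384,:512];c=(m*u).sum()/m.sum(),(m*v).sum()/m.sum();q=onz(load(f),c,.105)-ORG; print(f,c,q@BX,q@BY)
c=load('top10');
print('proj shift', proj(c,bay(-.05,.1695,.004))-proj(c,bay(-.05,.1495,.004)))
c=load('side10');print('proj shift', proj(c,bay(-.05,.1735,.002))-proj(c,bay(-.05,.1535,.002)))
E
```

```text
side1 (np.float64(245.08382656572607), np.float64(286.6209222298692)) -0.04776172954532601 0.16481195751393604
side10 (np.float64(249.30320777319312), np.float64(280.8852655397311)) -0.047936359543681646 0.146104790208671
top1 (np.float64(125.92110829103216), np.float64(234.51459390862945)) -0.04850592904713298 0.1705874681465704
top10 (np.float64(133.37103004291845), np.float64(235.61051502145924)) -0.048540513722027855 0.1512527256453118
proj shift [-7.7414 -1.1246]
proj shift [-4.4807  6.236 ]
```

View pics/c10.png

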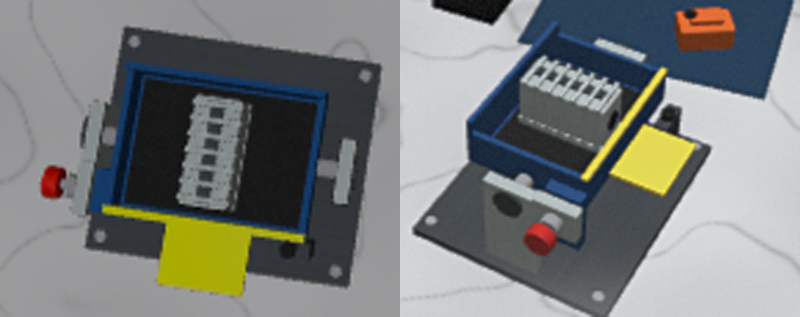

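```bash
python3 - <<'E'
from h import *
np.set_printoptions(precision=4,suppress=True)
s=cv2.imread('pics/side10.png');cv2.imwrite('pics/s10.png',cv2.resize(s[190:270,215:305],None,fx=6.5,fy=6.5,interpolation=2))
t=cv2.imread('pics/top10.png');cv2.imwrite('pics/t10.png',cv2.resize(t[190:260,150:240],None,fx=8,fy=8,interpolation=2))
c=load('top10')
for x in(-.05,.05):
  for y in(-.023,.023): print(x,y,'top',(proj(c,bay(x,y,.062))-[150,190])*8+3.5, 'side',(proj(load('side10'),bay(x,y,.062))-[215,190])*6.5+2.7,'side bottom',(proj(load('side10'),bay(x,y,0))-[215,190])*6.5+2.7)
E
```

```text
-0.05 -0.023 top [380.6911 456.6756] side [456.6989 171.7405] side bottom [448.7914 292.1573]
-0.05 0.023 top [229.0005 434.6369] side [399.8825 247.9111] side bottom [393.7193 368.8942]
0.05 -0.023 top [433.0811 127.3082] side [219.0066  83.869 ] side bottom [219.0592 203.5493]
0.05 0.023 top [283.1479 105.6407] side [157.6834 155.298 ] side bottom [159.7811 275.6664]
```

View pics/s10.png

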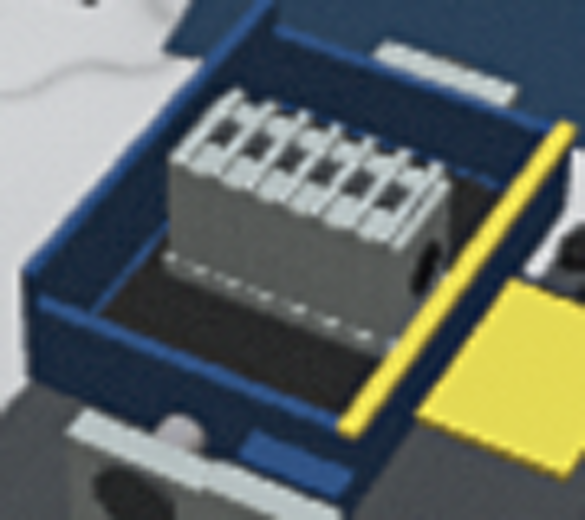

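View pics/t10.png

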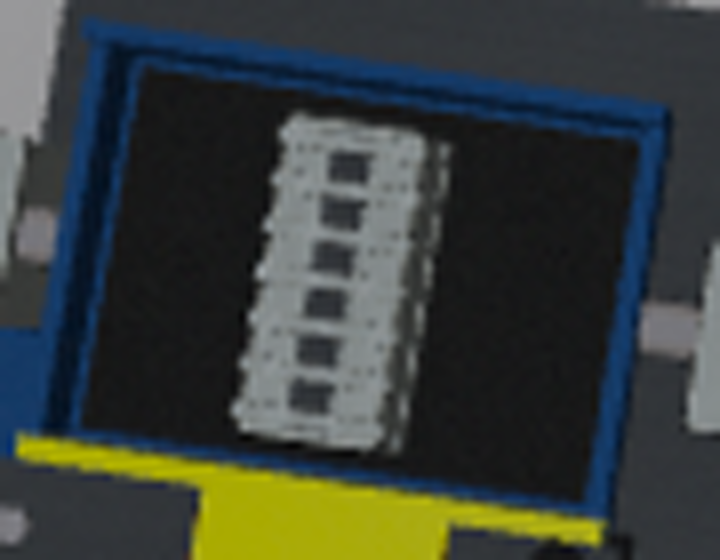

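```bash
python3 - <<'E'
from h import *
s=bot.read_state();print(s['time'],s['wrist_force'],abs(s['joint_vel']).max());print(bot.finish_job())
E
```

```text
26.825 [-0.30657573 -0.30905473  0.68876394] 0.01684956636715331
the job is handed in; nothing more can be done
None
```

The job was done in the order asked and handed in at 26.8 s. No verdict was reported.

- **Tray:** I pressed the yellow tab with the shut fingertips until it stopped moving at about 13 N. The pictures then showed the tray level.
- **Lock pin:** I pushed the red head until it hit a hard stop at about 22 N. The pictures put its travel at about 19 mm (18.7–19.3 mm across the measurements), against the nominal 20 mm. I took the gap to be pixel error and did not push again, because the head had stopped dead and looked tight against its collar.
- **Housing:** I gripped it across the 46 mm width, carried it over the front lip and lowered it until the wrist force showed it touching the floor. I then opened the fingers and backed away.
- **Last checks:** From the side and top it stands upright and flat behind the lip, and its corners match the expected positions with gaps to every wall. The arm was clear of everything. The cover, terminal block and bin were not touched, though I did not measure their positions again at the end.

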